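Hang the long sink caddy astride the drying rail

TASK

Hang the longer of the two steel sink caddies on the drying rail so that it can drip off: it should sit astride the horizontal bar, one pocket on each side, between the two posts and hanging level by itself. Leave the shorter caddy standing where it is.

Things in the scene. Friction and masses are not known exactly. Their poses are not given: they have to be found in the camera images.
- long_caddy_center (a point): Longer of two steel sink caddies: an upside-down U of 3 mm sheet, open below and at both ends, a shallow slotted pocket at the foot of each side. Loose, 0.2 kg, upright on the worktop. 90 long, 120 high, 120 mm wide over the pockets. Point: centre, 60 mm above the underside; x along the channel (the 90 mm), y across, z up. Same either way round. Pockets end 24 mm below the point.
- long_caddy_crown (a point): Top of the long caddy, 60 mm above its centre: flat crown 24 mm wide, 3 mm thick; 45 degree slopes lead down from it to the two flat upright sides, which begin 15 mm below this point, 52 mm apart over their outsides, 46 mm inside. Pinch the two sides together from above (along y), 30 to 50 mm below this point, clear of the pockets.
- short_caddy_center (a point): The shorter caddy, to be left alone: same shape, width and height (120 mm), but only 50 mm long. Point: its centre, 60 mm above its underside; axes as for the long one. The two may stand in either place.
- rail_mid (a point): Middle of the drying rail's bar, on its axis: fixed horizontal round steel bar 16 mm thick, 140 mm above the worktop, bent down at both ends into posts 90 mm either side of the point, on a foot plate 220 x 60 x 12 mm. x along the bar (straight for 74 mm either way), z up. Hung home, the long caddy's crown rests on the bar, its centre 49 mm below this point.

How it is judged:
At the end, for the whole second after the job is handed in: The long caddy hangs at rest astride the bar, its weight on the rail: its centre 34 to 60 mm below the bar's axis, within 20 mm of it sideways and within 45 mm of the bar's middle along it, upright within 15 degrees. The short caddy stands upright within 30 mm of where it was (z of long_caddy_center in the frame of rail_mid between -0.06 and -0.034 m and y of long_caddy_center in the frame of rail_mid between -0.02 and 0.02 m and x of long_caddy_center in the frame of rail_mid between -0.045 and 0.045 m and angle between each of long_caddy_center, short_caddy_center's own z axis and vertical below 0.26 rad and contact force between long_caddy and drying_rail above 0.5 N and linear speed of long_caddy below 0.05 m/s and distance of short_caddy_center from where it was at the start of the episode below 0.03 m); the robot touches nothing.
It also fails if it takes over 45 s, if anything falls off the work surface, if the arm or the gripper's body presses on something with over 40 N, if the wrist force passes 120 N, or if a joint passes its speed limit or range.

ROBOT

A 6-joint arm with a two-finger parallel gripper is mounted at the origin on a cart in front of the work surface, level with it; the furniture and walls round the work are solid. World frame = base frame: x ahead of the robot, y to its left, z up, the work surface at z = 0. Lengths are in m, angles in rad, forces in N, time in s.
With the tool pointing down it reaches from about 0.3 to 0.775 m from the base axis. Payload 14.6 kg.
Tool frame: the origin (TCP) lies at the very end of the fingers, on their centre line; the grasp point (between the pads) lies ctrl.tcp_to_grasp behind it (ctrl.tcp_to_grasp is the distance from the TCP to the grasp point, in m); x points along the fingers, y is the direction in which the jaws open and shut, and the axes are right-handed (so a half turn about x gives the same grasp; the last joint's range is limited). The gripper opens to 94 mm and grips with 3 to 60 N. Pads are 16 mm wide; open, the fingers measure 119 mm over their backs; the gripper's body (75 mm by 177 mm) begins 78 mm behind the grasp point.
Start: joints at [1.22, 0.3, 1.521, -0, 1.321, -0.067], TCP at [0.154, 0.528, 0.205] pointing down, gripper open.
Joint ranges: [-3.03, 3.03], [-0.79, 2.21], [0.23, 2.52], [-1.04, 4.18], [0, 3.07], [-2.55, 2.55]. Speed limits (rad/s): [2.22, 2.22, 2.57, 3.14, 3.14, 3.14].

INTERFACE

Orientations are given as [roll, pitch, yaw] about the fixed x, y, z axes, in that order (R = Rz(yaw) Ry(pitch) Rx(roll)).
In Python, from station import ctrl gives the robot as it stands.
- The arm moves only by the tool play_rows, never from a script. Its argument "increments" is a list that holds one entry, the list of rows, each a list of 5 numbers: the closure in counts, from 0 (fully open) to 255 (shut), then the shift along the tool's x, y, z in cm, then the turn about the tool's x in degrees. A call has 1 to 12 rows; each row shifts and turns the commanded pose from where the row before left it, along the tool's axes as they then stand; what a row does not reach is not made up. A row lasts 1/12 s, in which the tool goes at most 41.7 mm and 7.16 degrees, less where a joint would pass 70% of its speed; a pose out of reach is approached as far as the arm can. A call is refused whole if a number of a shift passes 4.17 or a number of a turn 7.16, either way. A call with a gripper value outside its range is refused whole. The fingers move at their own pace and stop on an object; "newtons" is the grip in N (left out, the last holds). Time passes only in rows, so rows that do not move let the fingers close. It gives the time, the measured TCP pose, the force and the opening at its end, in the units of the state.
- ctrl.get_obs(): the state, without advancing time (a new reading comes with each control period).
- ctrl.camera(name): name is "scene" or "top" or "wrist"; returns the picture (420x560x3 uint8, red, green, blue); there is no depth.
- ctrl.calibration(name): a dict with "fx", "fy", "cx", "cy" (pixels), "rvec" (rotation vector, rad) and "tvec" (3), from world to camera coordinates, as OpenCV has them; the wrist camera has in their place "T_tool_cam" (4x4, takes a point from camera to tool coordinates, whose origin is the TCP and whose axes are the tool frame's). Camera axes: x right, y down, z forward; pixel columns grow to the right and rows downward; lengths in m; the calibration is good to about 2 mm. The wrist camera is an equidistant fisheye: a pixel r from the principal point sees the ray r / f radians off the axis. A picture is of the moment at which its call begins: read the wrist's pose just before it. calibration takes no time and is no camera call.
- ctrl.hand_in(): hands the job in, once; it reports no verdict.
The state is a dict: "time_s": time; "qpos": joint angles; "joint_vel": joint speeds; "tau": joint torques, N m; "ee_pos": TCP position; "eef_rot": TCP orientation; "force": force on the tool from outside, world axes, zero at the start; "moment": the same for the moment, N m; "grip_width": finger opening in m.
Only numpy, scipy, OpenCV 4.12 (cv2) and the standard library are available. Lean on these libraries where they do the work, as an engineer would, in place of code of your own. Each camera call takes 0.05 s, during which the arm holds its last target.

## Working session

There is one attempt and no reset: what is moved stays moved. The work goes in short steps, Python scripts to look and compute and a tool call to move; the robot and the scene stay as the last step left them, time stands still between calls to the robot, and variables do not carry over. Pictures are saved under pics/ and viewed, and the job is handed in when it is done.

Besides the shell and the picture viewer there is one more tool, called after "Request:" in YAML: its name, and indented under it one key for each argument. play_rows: Moves the arm, as the interface text tells. Its arguments: {"type":"object","properties":{"increments":{"type":"array"},"newtons":{"type":"number"}},"required":["increments"]}

```bash
mkdir -p pics; python3 - <<'E'
from station import ctrl
import cv2
print(ctrl.get_obs(), ctrl.tcp_to_grasp)
for n in ["scene","top","wrist"]:
    print(n,ctrl.calibration(n))
    cv2.imwrite(f"pics/{n}0.png",ctrl.camera(n)[:,:,::-1])
E
```

```text
{'time_s': 0.0, 'qpos': array([ 1.22038508e+00,  3.00444303e-01,  1.52155599e+00, -3.73463491e-05,
        1.32074113e+00, -6.66143458e-02]), 'joint_vel': array([ 0.00083685, -0.00164287, -0.00011393,  0.00089097,  0.00225449,
       -0.00046647]), 'tau': array([ 1.56053084e-03, -5.31818104e+01, -3.52732229e+01,  7.08701368e-02,
        2.45766516e-02, -1.33669610e-04]), 'ee_pos': array([0.15393048, 0.52774534, 0.20491166]), 'eef_rot': array([-1.60593154,  1.56964699, -1.88971918]), 'force': array([-1.01973916,  0.5159775 , -0.29608215]), 'moment': array([ 0.00255566, -0.0431997 ,  0.00347697]), 'grip_width': 0.09402119068364426} 0.0188
scene {'fx': 543.0640027527297, 'fy': 543.0640027527297, 'cx': 276.2088627732031, 'cy': 202.41058262102592, 'rvec': array([ 1.8094775 , -1.08421019,  0.63660577]), 'tvec': array([-0.29779607,  0.28598424,  0.73904958])}
top {'fx': 448.0534928373185, 'fy': 448.0534928373185, 'cx': 276.787082659003, 'cy': 205.66714628427772, 'rvec': array([ 2.0999988 , -2.11186208,  0.23071847]), 'tvec': array([-0.06800035,  0.51755836,  0.92455347])}
wrist {'fx': 325.19226210127806, 'fy': 325.19226210127806, 'cx': 272.86062813651233, 'cy': 210.67827851799203, 'T_tool_cam': array([[-1.18197211e-03, -2.66387465e-01,  9.63865303e-01,
        -1.78791152e-01],
       [ 9.99999301e-01, -2.77075854e-04,  1.14970602e-03,
        -2.14530027e-04],
       [-3.92034710e-05,  9.63865988e-01,  2.66387606e-01,
        -7.80067486e-02],
       [ 0.00000000e+00,  0.00000000e+00,  0.00000000e+00,
         1.00000000e+00]])}
```

View pics/scene0.png

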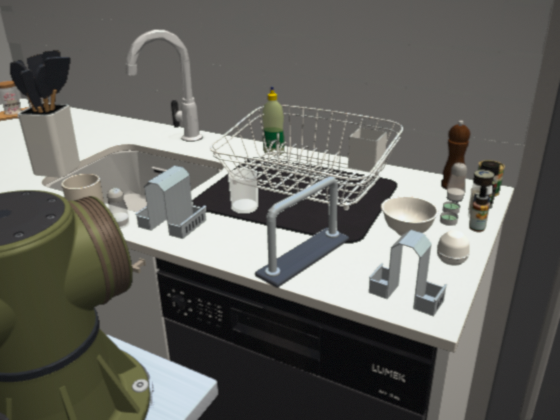

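View pics/top0.png

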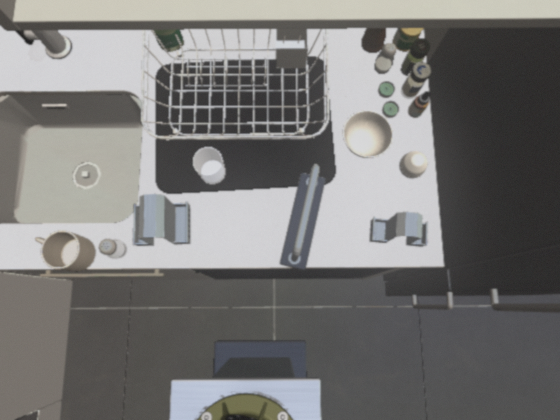

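View pics/wrist0.png

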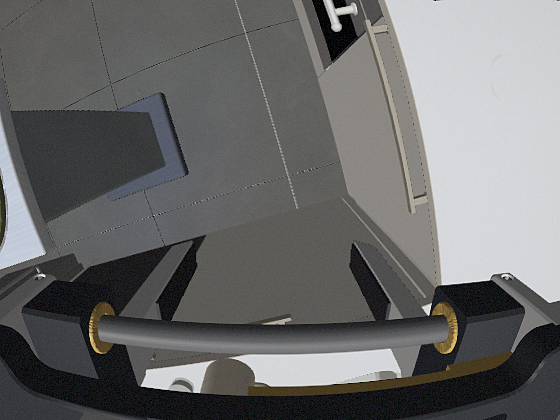

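```bash
cat > h.py <<'E'
import numpy as np, cv2
from station import ctrl
def KRT(n):
    c=ctrl.calibration(n);K=np.array([[c['fx'],0,c['cx']],[0,c['fy'],c['cy']],[0,0,1.]])
    return K,c['rvec'],c['tvec']
def proj(n,P):
    K,r,t=KRT(n);return cv2.projectPoints(np.atleast_2d(np.array(P,float)),r,t,K,None)[0][:,0]
def onz(n,u,v,z):
    K,r,t=KRT(n);R=cv2.Rodrigues(r)[0];d=R.T@np.linalg.inv(K)@[u,v,1];o=-R.T@t
    return o+d*(z-o[2])/d[2]
E
python3 - <<'E'
import cv2
from h import *
im=cv2.imread("pics/top0.png")
a=cv2.resize(im[185:255,120:200],None,fx=6,fy=6,interpolation=2);b=cv2.resize(im[155:275,270:340],None,fx=5,fy=5,interpolation=2)
cv2.imwrite("pics/ca.png",a);cv2.imwrite("pics/cb.png",b)
s=cv2.imread("pics/scene0.png")
cv2.imwrite("pics/cs.png",cv2.resize(s[150:290,120:360],None,fx=3.3,fy=3.3,interpolation=2))
E
```

```text
(no output)
```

View pics/ca.png

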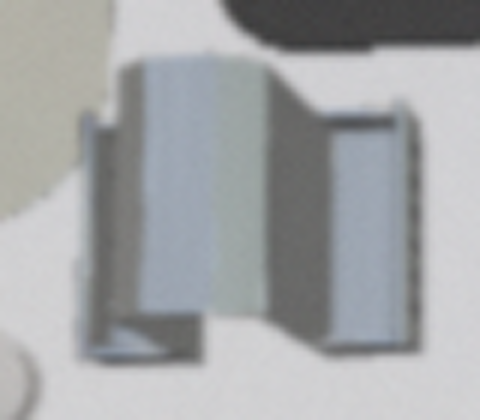

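View pics/cb.png

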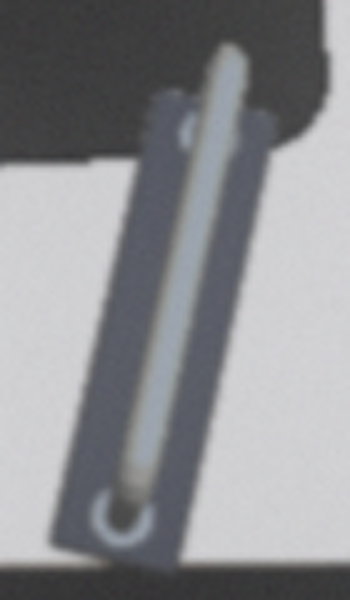

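View pics/cs.png

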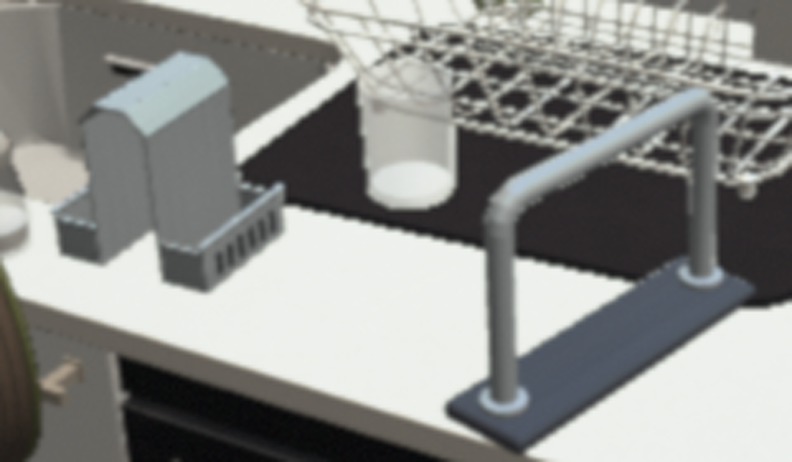

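```bash
cat > fit.py <<'E'
from h import *
from scipy.optimize import least_squares
def A(p): return (np.array(p)+.5)/6-.5+[120,185]
def B(p): return (np.array(p)+.5)/5-.5+[270,155]
def S(p): return (np.array(p)+.5)/3.3-.5+[120,150]
def fit(obs,p0,name):
    def res(p):
        c,s=np.cos(p[2]),np.sin(p[2]);out=[]
        for n,M,px in obs:
            w=[p[0]+c*M[0]-s*M[1],p[1]+s*M[0]+c*M[1],M[2]]
            out+=list(proj(n,w)[0]-px)
        return np.array(out)
    r=least_squares(res,p0,loss='soft_l1');print(name,r.x);print(res(r.x).reshape(-1,2).round(1).tolist())
# model x along channel; image up ~ +world x; left ~ +y
L=.045
c=[("top",(L,.012,.12),A((145,57))),("top",(-L,.012,.12),A((140,313))),("top",(L,-.012,.12),A((213,55))),("top",(-L,-.012,.12),A((208,314))),
("top",(L,-.026,.105),A((268,66))),("top",(-L,-.026,.105),A((266,316))),("top",(-L,-.026,0),A((325,353))),
("scene",(-L,.026,.105),S((85,120))),("scene",(-L,.012,.12),S((103,103))),("scene",(-L,-.026,.105),S((150,135))),("scene",(L,.012,.12),S((180,52))),("scene",(L,-.012,.12),S((207,58))),("scene",(L,-.026,.105),S((228,90)))]
g=onz("top",*A((177,185)),.12);print(g)
fit(c,[g[0],g[1],0],"long")
r=[("top",(-.11,.03,.012),B((53,543))),("top",(-.11,-.03,.012),B((178,570))),("top",(.11,-.03,.012),B((272,115))),("top",(.11,.03,.012),B((155,95))),
("scene",(-.11,.03,.012),S((450,408))),("scene",(-.11,-.03,.012),S((518,442))),("scene",(.11,-.03,.012),S((752,288)))]
g=onz("top",*B((165,330)),.012)
fit(r,[g[0],g[1],-.2],"rail plate")
# bar axis line from top
p=onz("top",*B((137,470)),.14);q=onz("top",*B((228,65)),.14);print("bar",p,q,np.arctan2(*(q-p)[1::-1]),(p+q)/2, np.linalg.norm(q-p))
for a in[(520,190),(690,97)]: print(onz("scene",*S(a),.14))
E
python3 fit.py
```

```text
[0.48427603 0.18923324 0.12      ]
long [0.48571913 0.18907948 0.04344715]
[[-0.1, -0.5], [0.0, 0.1], [0.2, -0.7], [0.6, -0.6], [-0.3, -1.1], [-0.2, -0.2], [1.3, 0.5], [-1.9, 1.2], [-2.8, 1.0], [-1.1, 1.2], [-0.1, 0.4], [0.8, 0.3], [0.5, -1.9]]
rail plate [ 0.49396986 -0.12926209 -0.22533199]
[[-1.1, 1.0], [0.3, 1.5], [0.9, -0.5], [-1.0, -1.9], [-2.7, -0.9], [1.0, 1.2], [1.2, -0.7]]
bar [ 0.41234979 -0.10997629  0.14      ] [ 0.57770147 -0.1496025   0.14      ] -0.23521219096224677 [ 0.49502563 -0.1297894   0.14      ] 0.17003356770394346
[ 0.42836093 -0.10944053  0.14      ]
[ 0.57695926 -0.1426375   0.14      ]
```

```bash
cat > mv.py <<'E'
from h import *
from scipy.spatial.transform import Rotation as Ro
import sys
def go(pos,yawy):
    """delta to get TCP at pos with tool y axis along world direction yawy (mod pi)"""
    o=ctrl.get_obs();R=Ro.from_euler('xyz',o['eef_rot']).as_matrix()
    d=R.T@(np.array(pos)-o['ee_pos'])
    ty=R[:,1];cur=np.arctan2(ty[1],ty[0])
    dy=(yawy-cur+np.pi/2)%np.pi-np.pi/2   # world yaw change; tool x down => turn=-dy
    print("t",o['time_s'],"pos",o['ee_pos'].round(4),"F",o['force'].round(2),"w",o['grip_width'],"q6",o['qpos'][5])
    print(R.round(3).tolist());print("shift cm",(d*100).round(2),"turn deg",-np.degrees(dy))
    sgn=-dy; Rn=R@Ro.from_rotvec([sgn,0,0]).as_matrix(); print("shift after turn cm",(Rn.T@(np.array(pos)-o['ee_pos'])*100).round(2))
if __name__=="__main__": a=list(map(float,sys.argv[1:]));go(a[:3],a[3]+np.pi/2)
E
python3 mv.py .4855 .189 .205 .043
python3 -c "
from h import *
print(onz('scene',55,178,0),onz('scene',80,205,0))"
```

```text
t 0.15 pos [0.1539 0.5278 0.205 ] F [ 0.   -0.88  0.13] w 0.09405480208082233 q6 -0.06660933088128895
[[-0.0, 0.28, 0.96], [-0.001, 0.96, -0.28], [-1.0, -0.001, -0.0]]
shift cm [ 2.000e-02 -2.324e+01  4.132e+01] turn deg -18.72469397892729
shift after turn cm [ 2.000e-02 -3.527e+01  3.167e+01]
[0.54142928 0.62277909 0.        ] [0.45939484 0.44418947 0.        ]
```

Request:
play_rows:
  increments:
    - [[0,0,-1.3,2.3,0],[0,0,-1.3,2.3,0],[0,0,-1.3,2.3,0],[0,0,-1.3,2.3,0],[0,0,-1.3,2.3,0],[0,0,-1.3,2.3,0],[0,0,-1.3,2.3,0],[0,0,-1.3,2.3,0],[0,0,-1.3,2.3,0],[0,0,-1.3,2.3,0],[0,0,-1.3,2.3,0],[0,0,-1.3,2.3,0]]

```text
time_s: 1.15
ee_pos: [0.3759, 0.2998, 0.2053]
eef_rot: [-2.321, 1.571, -2.605]
force: [0.6, 0.2, -0.3]
grip_width: 0.0944
```

Request:
play_rows:
  increments:
    - [[0,0,-1.3,2.3,0],[0,0,-1.3,2.3,0],[0,0,-1.3,2.3,0],[0,0,-1.3,2.3,0],[0,0,-1.3,2.3,0],[0,0,0,0,-4.7],[0,0,0,0,-4.7],[0,0,0,0,-4.7],[0,0,0,0,-4.6],[0,0,0,0,0],[0,0,0,0,0]]

```text
time_s: 2.07
ee_pos: [0.4674, 0.2064, 0.2053]
eef_rot: [-2.874, 1.571, -2.834]
force: [-0.7, 0.5, 0.5]
grip_width: 0.0935
```

```bash
python3 mv.py .4855 .189 .205 .043;python3 - <<'E'
from h import *
for n in ["top","wrist","scene"]: cv2.imwrite(f"pics/{n}1.png",ctrl.camera(n)[:,:,::-1])
E
```

```text
t 2.0667 pos [0.4674 0.2064 0.2053] F [-0.73  0.52  0.5 ] w 0.09350134172579623 q6 -1.2668935550677187
[[-0.0, -0.04, 0.999], [-0.0, 0.999, 0.04], [-1.0, -0.0, -0.0]]
shift cm [ 0.03 -1.81  1.74] turn deg -0.16355671083793374
shift after turn cm [ 0.03 -1.81  1.73]
```

View pics/wrist1.png

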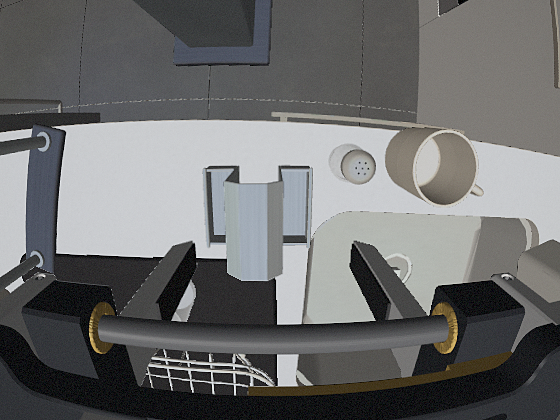

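View pics/scene1.png

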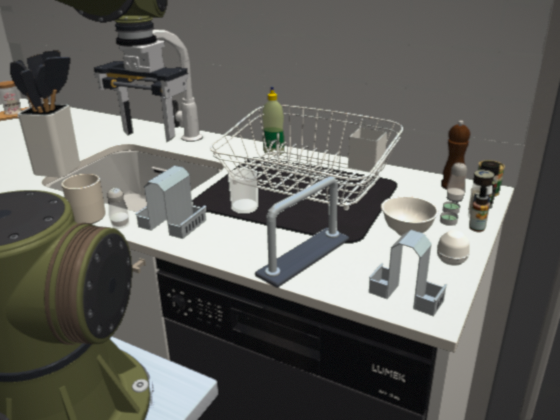

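```bash
cat >> h.py <<'E'
def wproj(P):
    from scipy.spatial.transform import Rotation as Ro
    o=ctrl.get_obs();c=ctrl.calibration("wrist");T=np.eye(4);T[:3,:3]=Ro.from_euler('xyz',o['eef_rot']).as_matrix();T[:3,3]=o['ee_pos']
    W=np.linalg.inv(T@c['T_tool_cam']);p=(W@np.r_[P,1])[:3];th=np.arctan2(np.hypot(p[0],p[1]),p[2]);ph=np.arctan2(p[1],p[0])
    return np.array([c['cx']+c['fx']*th*np.cos(ph),c['cy']+c['fx']*th*np.sin(ph)])
E
python3 - <<'E'
from h import *
im=cv2.imread("pics/wrist1.png");sc=cv2.imread("pics/scene1.png")
a=.043;c,s=np.cos(a),np.sin(a)
for M in [(.045,.012,.12),(.045,-.012,.12),(-.045,.012,.12),(-.045,-.012,.12),(-.045,.026,.105),(-.045,-.026,.105),(.045,.026,.105),(.045,-.026,.105)]:
    P=np.array([.4855+c*M[0]-s*M[1],.189+s*M[0]+c*M[1],M[2]]);q=wproj(P);print(M,q.round(1))
    cv2.circle(im,tuple(int(round(v)) for v in q),1,(0,0,255),-1)
print(proj("scene",ctrl.get_obs()['ee_pos']))
cv2.imwrite("pics/w1c.png",cv2.resize(im[150:300,190:330],None,fx=4,fy=4,interpolation=0))
E
```

```text
(0.045, 0.012, 0.12) [266.  281.7]
(0.045, -0.012, 0.12) [239.8 281.5]
(-0.045, 0.012, 0.12) [265.  184.1]
(-0.045, -0.012, 0.12) [236.1 184.3]
(-0.045, 0.026, 0.105) [281.5 180.9]
(-0.045, -0.026, 0.105) [222.2 181.3]
(0.045, 0.026, 0.105) [281.  274.3]
(0.045, -0.026, 0.105) [226.8 274.1]
[[148.81987557 137.7145357 ]]
```

View pics/w1c.png

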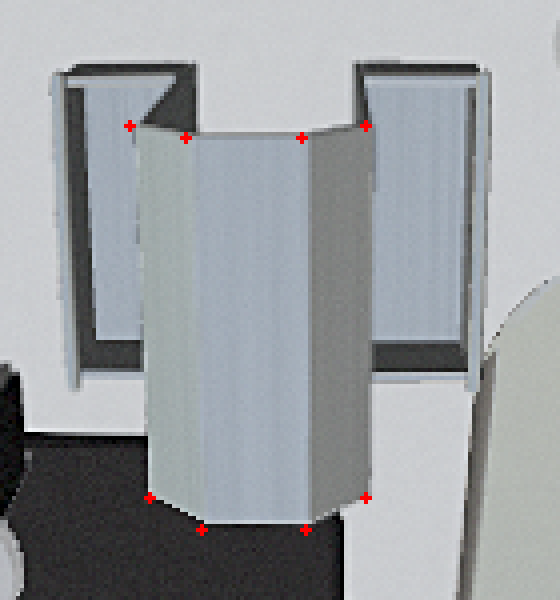

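Request:
play_rows:
  increments:
    - [[0,0,-0.85,0.85,0.2],[0,0,-0.85,0.9,0.2],[0,1.5,0,0,0],[0,1.5,0,0,0],[0,1.5,0,0,0],[0,1.5,0,0,0],[0,1.5,0,0,0],[0,1.5,0,0,0],[0,1.5,0,0,0],[0,1.5,0,0,0],[0,1.2,0,0,0],[0,1.0,0,0,0]]

```text
time_s: 3.22
ee_pos: [0.4862, 0.1892, 0.0623]
eef_rot: [-2.804, 1.57, -2.77]
force: [0.1, -0.2, -0.7]
grip_width: 0.0942
```

```bash
python3 mv.py .4855 .190 .063 .035;python3 - <<'E'
from h import *
for n in ["wrist","scene"]: cv2.imwrite(f"pics/{n}2.png",ctrl.camera(n)[:,:,::-1])
E
```

```text
t 3.2167 pos [0.4862 0.1892 0.0623] F [ 0.09 -0.16 -0.71] w 0.09418808898455686 q6 -1.3040509905372712
[[-0.001, -0.034, 0.999], [-0.0, 0.999, 0.034], [-1.0, -0.0, -0.001]]
shift cm [-0.07  0.08 -0.07] turn deg -0.046134837052569835
shift after turn cm [-0.07  0.08 -0.07]
```

View pics/wrist2.png

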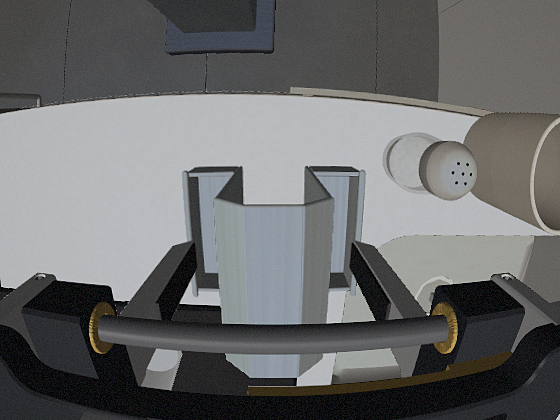

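View pics/scene2.png

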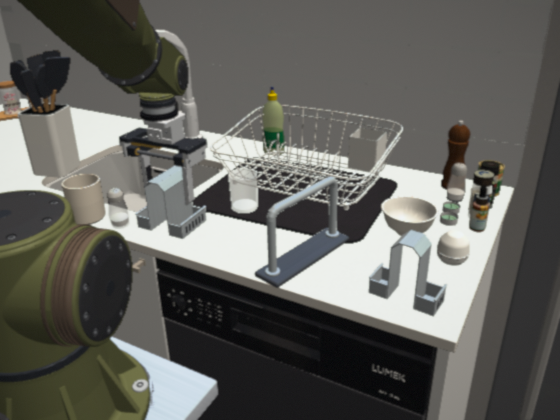

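The wrist view shows the long caddy centred between the fingers (columns 215–335, between pads at about 195 and 352), and the pockets are clear of the tips. Next I close the gripper.

Request:
play_rows:
  increments:
    - [[200,0,0,0,0],[200,0,0,0,0],[200,0,0,0,0],[200,0,0,0,0],[200,0,0,0,0],[200,0,0,0,0],[200,0,0,0,0],[200,0,0,0,0],[200,0,0,0,0],[200,0,0,0,0]]
  newtons: 20

```text
time_s: 4.15
ee_pos: [0.4857, 0.19, 0.0635]
eef_rot: [-1.3, 1.571, -1.264]
force: [0.3, -1.5, 1.2]
grip_width: 0.0521
```

Request:
play_rows:
  increments:
    - [[200,-0.5,0,0,0],[200,-1,0,0,0],[200,-1.5,0,0,0],[200,-2,0,0,0],[200,-2,0,0,0],[200,-2,0,0,0],[200,-2,0,0,0],[200,-2,0,0,0],[200,-2,0,0,0],[200,-2,0,0,0],[200,-1.0,0,0,0],[200,-0.5,0,0,0]]

```text
time_s: 5.15
ee_pos: [0.4859, 0.1902, 0.2503]
eef_rot: [0.292, 1.568, 0.327]
force: [0.6, -0.3, -2.5]
grip_width: 0.0519
```

```bash
python3 mv.py .494 -.1285 .255 -.23;python3 - <<'E'
from h import *
for n in ["wrist","scene"]: cv2.imwrite(f"pics/{n}3.png",ctrl.camera(n)[:,:,::-1])
E
```

```text
t 5.15 pos [0.4859 0.1902 0.2503] F [ 0.6  -0.3  -2.46] w 0.05193370504062603 q6 -1.303595417548963
[[0.002, -0.036, 0.999], [0.001, 0.999, 0.036], [-1.0, 0.001, 0.002]]
shift cm [ -0.49 -31.88  -0.32] turn deg 15.22075178454965
shift after turn cm [ -0.49 -30.84   8.06]
```

View pics/wrist3.png

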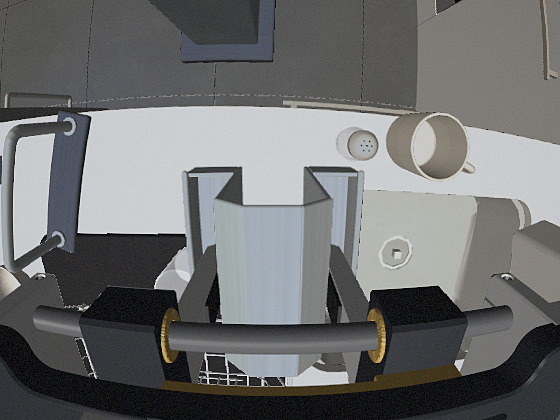

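View pics/scene3.png

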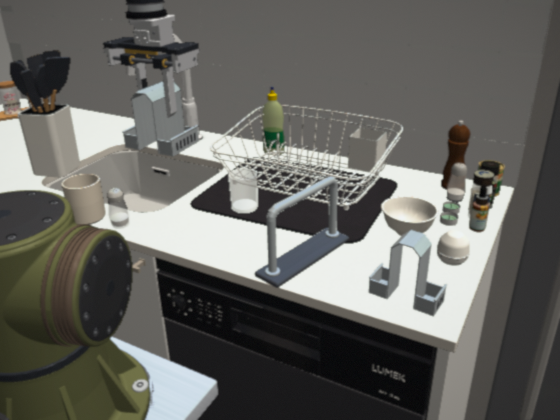

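Request:
play_rows:
  increments:
    - [[200,0,-1,0,0],[200,0,-2,0,0],[200,-0.5,-2.5,0,0],[200,0,-2.6,0,0],[200,0,-2.6,0,0],[200,0,-2.6,0,0],[200,0,-2.6,0,0],[200,0,-2.6,0,0],[200,0,-2.6,0,0],[200,0,-2.6,0,0],[200,0,-2.6,0,0],[200,0,-2.6,0,0]]

```text
time_s: 6.25
ee_pos: [0.4951, -0.1005, 0.2522]
eef_rot: [2.87, 1.569, 2.905]
force: [0.9, 0.3, -1.5]
grip_width: 0.0522
```

Request:
play_rows:
  increments:
    - [[200,0,-2,0,0],[200,0,-1,0,0],[200,0,0,0,3.8],[200,0,0,0,3.8],[200,0,0,0,3.8],[200,0,0,0,3.8],[200,0,0,0,0],[200,0,0,0,0],[200,0,0,0,0]]

```text
time_s: 7.0
ee_pos: [0.4968, -0.1286, 0.2531]
eef_rot: [3.018, 1.57, 2.791]
force: [-0.4, -1.0, -2.2]
grip_width: 0.052
```

```bash
python3 mv.py .494 -.1285 .255 -.23;python3 - <<'E'
from h import *
for n in ["wrist","scene","top"]: cv2.imwrite(f"pics/{n}4.png",ctrl.camera(n)[:,:,::-1])
E
```

```text
t 7.0 pos [ 0.4968 -0.1286  0.2531] F [-0.41 -0.96 -2.24] w 0.05197576907479129 q6 -1.6681714025845074
[[-0.001, 0.225, 0.974], [0.0, 0.974, -0.225], [-1.0, 0.0, -0.001]]
shift cm [-0.19 -0.05 -0.28] turn deg 0.15545643483402377
shift after turn cm [-0.19 -0.06 -0.28]
```

View pics/wrist4.png

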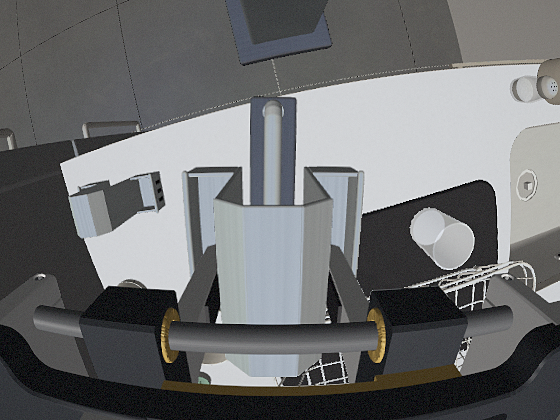

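View pics/scene4.png

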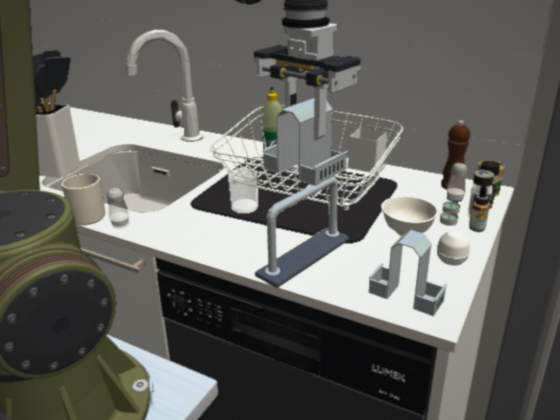

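View pics/top4.png

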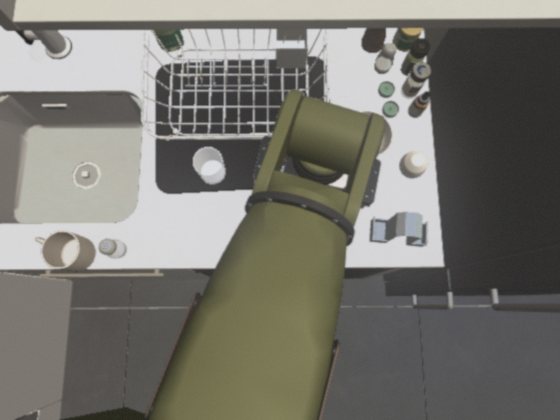

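Request:
play_rows:
  increments:
    - [[200,1,0,-0.2,0],[200,1.5,0,0,0],[200,1.5,0,0,0],[200,1.5,0,0,0],[200,1.5,0,0,0],[200,1.5,0,0,0],[200,1.5,0,0,0],[200,1.5,0,0,0],[200,1.5,0,0,0],[200,1.0,0,0,0],[200,0.5,0,0,0],[200,0,0,0,0]]

```text
time_s: 8.15
ee_pos: [0.4945, -0.1281, 0.1074]
eef_rot: [3.049, 1.569, 2.82]
force: [-0.5, -0.5, -1.1]
grip_width: 0.0519
```

```bash
python3 mv.py .494 -.1285 .0945 -.23;python3 - <<'E'
from h import *
for n in ["wrist","scene"]: cv2.imwrite(f"pics/{n}5.png",ctrl.camera(n)[:,:,::-1])
E
```

```text
t 8.15 pos [ 0.4945 -0.1281  0.1074] F [-0.48 -0.55 -1.09] w 0.051903101857658285 q6 -1.666431392244992
[[-0.002, 0.227, 0.974], [0.001, 0.974, -0.227], [-1.0, 0.0, -0.002]]
shift cm [ 1.29 -0.05 -0.04] turn deg 0.030105142834442274
shift after turn cm [ 1.29 -0.05 -0.04]
```

View pics/wrist5.png

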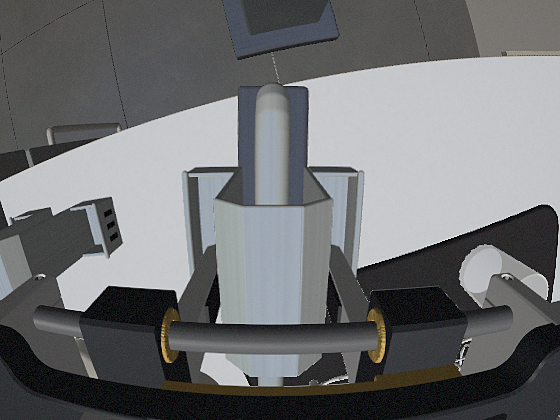

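View pics/scene5.png

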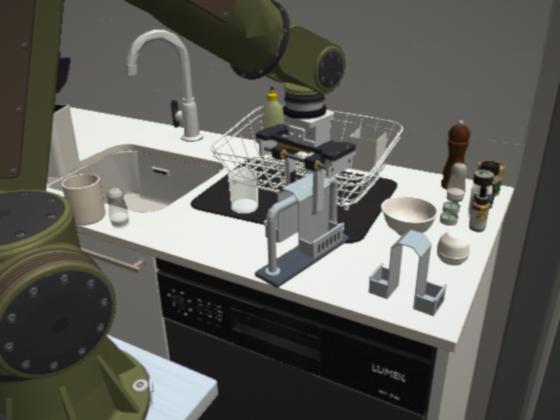

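Request:
play_rows:
  increments:
    - [[200,0.5,0,0,0],[200,0.3,0,0,0],[200,0.2,0,0,0],[200,0.1,0,0,0],[200,0,0,0,0],[200,0,0,0,0]]

```text
time_s: 8.75
ee_pos: [0.4951, -0.1283, 0.0975]
eef_rot: [-0.031, 1.571, -0.261]
force: [-0.9, -0.2, -1.7]
grip_width: 0.0518
```

Request:
play_rows:
  increments:
    - [[200,0.1,0,0,0],[200,0.1,0,0,0],[200,0,0,0,0],[200,0,0,0,0]]

```text
time_s: 9.08
ee_pos: [0.4951, -0.1283, 0.0954]
eef_rot: [-3.071, 1.571, 2.982]
force: [0.2, -0.1, -1.0]
grip_width: 0.0519
```

Request:
play_rows:
  increments:
    - [[200,0.05,0,0,0],[200,0.05,0,0,0],[200,0,0,0,0],[200,0,0,0,0]]

```text
time_s: 9.42
ee_pos: [0.4951, -0.1283, 0.0945]
eef_rot: [-0.139, 1.571, -0.369]
force: [0.3, -0.0, -0.6]
grip_width: 0.0519
```

Request:
play_rows:
  increments:
    - [[200,0.05,0,0,0],[200,0.05,0,0,0],[200,0,0,0,0],[200,0,0,0,0]]

```text
time_s: 9.75
ee_pos: [0.4952, -0.1283, 0.0943]
eef_rot: [-0.096, 1.57, -0.326]
force: [-5.3, 1.6, 10.3]
grip_width: 0.0518
```

Request:
play_rows:
  increments:
    - [[200,-0.06,0,0,0],[200,0,0,0,0],[110,0,0,0,0],[106,0,0,0,0],[100,0,0,0,0],[90,0,0,0,0],[75,0,0,0,0],[55,0,0,0,0],[35,0,0,0,0],[20,0,0,0,0],[20,0,0,0,0],[20,0,0,0,0]]

```text
time_s: 10.75
ee_pos: [0.4951, -0.1283, 0.094]
eef_rot: [2.064, 1.571, 1.835]
force: [0.6, -0.1, 0.8]
grip_width: 0.0865
```

```bash
python3 mv.py .494 -.1285 .0945 -.23;python3 - <<'E'
from h import *
for n in ["wrist","scene"]: cv2.imwrite(f"pics/{n}6.png",ctrl.camera(n)[:,:,::-1])
E
```

```text
t 10.75 pos [ 0.4951 -0.1283  0.094 ] F [ 0.56 -0.09  0.79] w 0.08647110618886493 q6 -1.6662403873113918
[[-0.0, 0.228, 0.974], [0.0, 0.974, -0.228], [-1.0, 0.0, -0.0]]
shift cm [-0.05 -0.05 -0.1 ] turn deg 0.018079972577794104
shift after turn cm [-0.05 -0.05 -0.1 ]
```

View pics/wrist6.png

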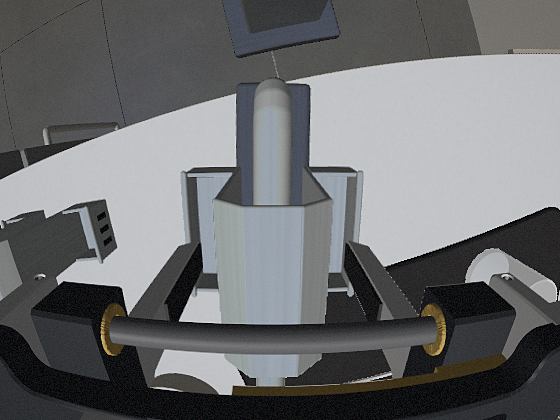

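View pics/scene6.png

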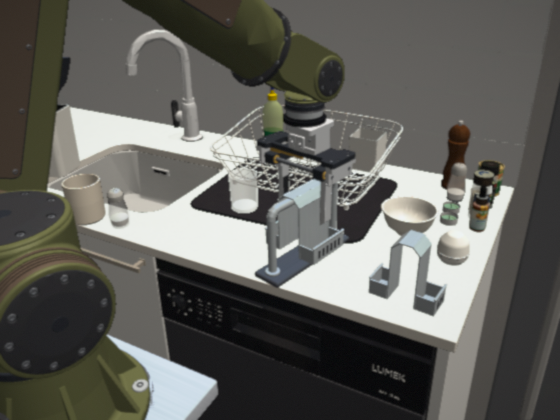

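The wrist view shows the fingers clear of the caddy (columns 215–331), which rests level on the bar. I'll open fully and retreat straight up.

Request:
play_rows:
  increments:
    - [[5,0,0,0,0],[0,-0.5,0,0,0],[0,-1,0,0,0],[0,-1.5,0,0,0],[0,-2,0,0,0],[0,-2,0,0,0],[0,-2,0,0,0],[0,-2,0,0,0],[0,-2,0,0,0],[0,-1.5,0,0,0],[0,-1,0,0,0],[0,0,0,0,0]]

```text
time_s: 11.85
ee_pos: [0.4956, -0.1284, 0.2516]
eef_rot: [-0.099, 1.567, -0.329]
force: [-0.1, 0.4, 0.2]
grip_width: 0.0941
```

```bash
python3 mv.py .494 -.1285 .0945 -.23;python3 - <<'E'
from h import *
im=ctrl.camera("wrist")[:,:,::-1].copy()
cv2.imwrite("pics/wrist7.png",im)
a=-.23;c,s=np.cos(a),np.sin(a)
sc=ctrl.camera("scene")[:,:,::-1].copy()
for M in [(.045,.012,.151),(.045,-.012,.151),(-.045,.012,.151),(-.045,-.012,.151),(-.045,.026,.136),(-.045,-.026,.136),(.045,-.026,.136),(-.045,-.026,.031)]:
    P=np.array([.4945+c*M[0]-s*M[1],-.128+s*M[0]+c*M[1],M[2]])
    for I,q in((im,wproj(P)),(sc,proj("scene",P)[0])): cv2.circle(I,tuple(int(round(v)) for v in q),1,(0,0,255),-1)
cv2.imwrite("pics/w7m.png",im);cv2.imwrite("pics/s7m.png",cv2.resize(sc[150:300,230:400],None,fx=4,fy=4,interpolation=0)[:600])
E
```

```text
t 11.85 pos [ 0.4956 -0.1284  0.2516] F [-0.12  0.38  0.2 ] w 0.09409220905589823 q6 -1.666245033160455
[[0.003, 0.228, 0.974], [-0.001, 0.974, -0.228], [-1.0, -0.0, 0.004]]
shift cm [15.71 -0.04 -0.21] turn deg 0.019470659510063108
shift after turn cm [15.71 -0.04 -0.21]
```

View pics/w7m.png

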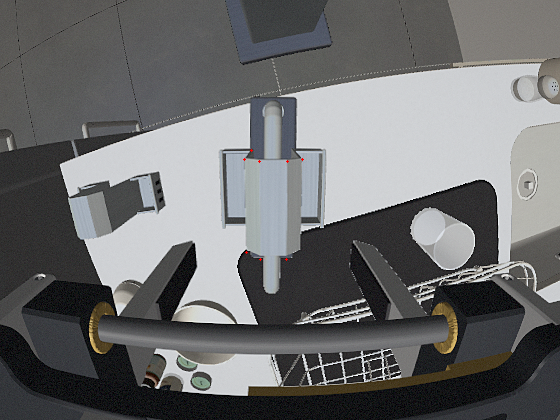

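View pics/s7m.png

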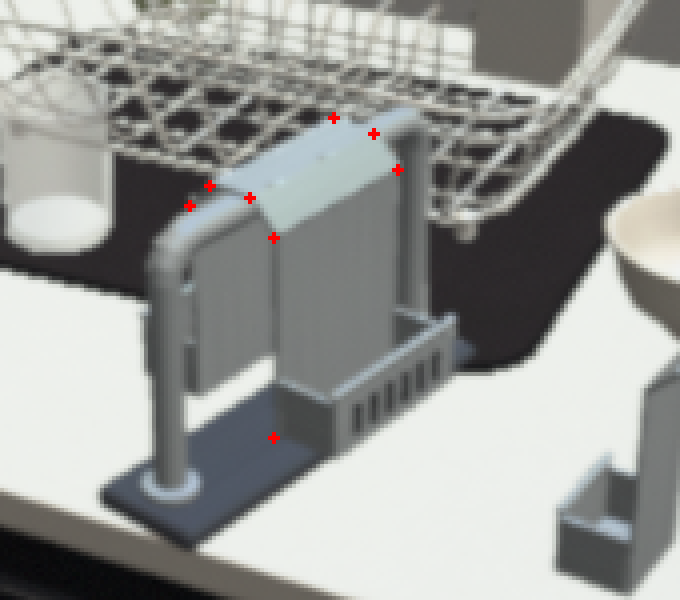

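Request:
play_rows:
  increments:
    - [[0,0,0,0,0],[0,0,0,0,0],[0,0,0,0,0],[0,0,0,0,0],[0,0,0,0,0],[0,0,0,0,0],[0,0,0,0,0]]

```text
time_s: 12.53
ee_pos: [0.4951, -0.1283, 0.249]
eef_rot: [3.112, 1.571, 2.883]
force: [-0.2, 0.1, -0.3]
grip_width: 0.094
```

```bash
python3 - <<'E'
from h import *
i=ctrl.camera("scene")[:,:,::-1];cv2.imwrite("pics/s8.png",cv2.resize(i[150:300,230:400],None,fx=4,fy=4,interpolation=0))
j=ctrl.camera("wrist")[:,:,::-1];d=cv2.absdiff(j,cv2.imread("pics/wrist7.png"))[140:270,210:340];print(d.mean(),d.max())
a=cv2.imread("pics/scene0.png").astype(int)[220:320,360:455];print(abs(a-i[220:320,360:455]).mean())
E
```

```text
8.182662721893491 249
0.3216842105263158
```

View pics/s8.png

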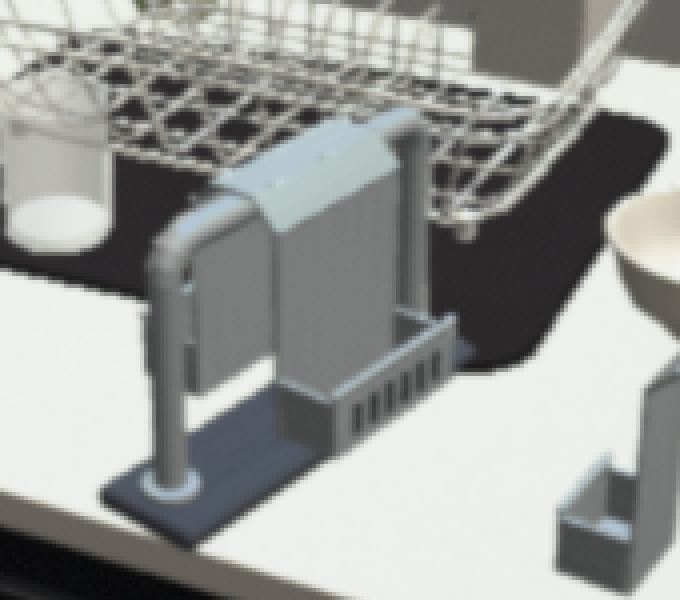

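```bash
python3 -c "
from station import ctrl
print(ctrl.hand_in())"
```

```text
the job is handed in; nothing more can be done
None
```

The long caddy is hanging astride the drying rail's bar, one pocket on each side and between the posts. I handed the job in at about 12.6 s of the 45 s allowed; no verdict came back.

**What I did:** I found the caddy and the rail in the top and scene pictures and checked the caddy's position with the wrist camera. I then pinched its sides (the opening read 52 mm, as it should), lifted it over the bar and lowered it. When the crown met the bar the force rose to about 10 N, so I eased off, released and went straight up.

**Last checks:**
- **Caddy position:** it looks level and close to the bar's middle in both views. In the scene view it matched the expected hung position to within a few pixels.
- **At rest:** two scene pictures taken about 0.7 s apart looked the same by eye.
- **Short caddy:** its part of the scene picture is unchanged from the start (mean difference 0.3 grey levels).
- **Gripper:** fully open, with its fingertips about 10 cm above the caddy and almost no force on it.

**One check disagreed:** comparing the last two wrist pictures gave a large difference (mean 8). I put this down to the arm settling about 2.6 mm between them, since the scene view showed no movement.

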